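# Index the specimen sled to the next station

### The arm

A 6-joint arm with a two-finger parallel gripper is mounted at the origin on the work surface. World frame = base frame: x ahead of the robot, y to its left, z up, the work surface at z = 0. Lengths are in m, angles in rad, forces in N, time in s.
With the tool pointing down it reaches from about 0.35 to 0.725 m from the base axis. Payload 6 kg.
Tool frame: the origin (TCP) lies midway between the tips of the shut fingers; the grasp point (between the pads) lies 19 mm behind it; z points along the fingers, y is the direction in which the jaws open and shut (so a half turn about z gives the same grasp; the last joint's range is limited). The gripper opens to 85 mm and grips with 20 to 120 N. Pads are 22 mm wide; open, the fingers measure 114 mm over their backs; the gripper's body (76 mm by 85 mm) begins 54 mm behind the grasp point. The pads swing forward as they close: fully open they stand 13 mm farther back than shut.
Start: joints at [1.587, 0.04, 0.085, 0, -1.615, -0.334], TCP at [0.187, 0.57, 0.231] pointing down, gripper open.
Joint ranges: [-2.56, 2.56], [-1.29, 2.01], [-1.08, 1.49], [-3.29, 1.98], [-2.81, -0.18], [-2.99, 2.99]. Speed limits (rad/s): [2.57, 2.57, 3.01, 3.14, 3.14, 3.14].

### API

Orientations are given as a rotation vector (axis times angle).
In Python, from rig import ctrl gives the robot as it stands. The module is installed in compiled form; this text tells all that it offers.
- The arm moves only by the tool servo_tool, never from a script. Its arguments are lists of equal length, an entry for each row: "hand": the closure, from 0 (fully open) to 1 (shut); "translation": the shift along the tool's x, y, z in mm, a list of three; "roll": the turn about the tool's z in rad. In form: {"hand": [hand, ...], "translation": [[tx, ty, tz], ...], "roll": [roll, ...]}. A call has 1 to 5 rows; each row shifts and turns the commanded pose from where the row before left it, along the tool's axes as they then stand; what a row does not reach is not made up. A row lasts 1/8 s, in which the tool goes at most 62.5 mm and 10.7 degrees, less where a joint would pass 70% of its speed; a pose out of reach is approached as far as the arm can. A call with a gripper value outside its range is refused whole. The fingers move at their own pace and stop on an object; "newtons" is the grip in N (left out, the last holds). Time passes only in rows, so rows that do not move let the fingers close. It gives the time, the measured TCP pose, the force and the opening at its end, in the units of the state.
- ctrl.sense(): the state, without advancing time (a new reading comes with each control period).
- ctrl.capture(name): name is "scene" or "top" or "wrist"; returns (picture, depth): 480x640x3 uint8, blue, green, red; 480x640 float32, m along the optical axis (not along the pixel's ray), 0 where there is no reading.
- ctrl.calibration(name): a dict with "fx", "fy", "cx", "cy" (pixels), "position" and "orientation" of the camera in the world. Camera axes: x right, y down, z forward; pixel columns grow to the right and rows downward; lengths in m; the calibration is good to about 2 mm. The wrist camera is an equidistant fisheye: a pixel r from the principal point sees the ray r / f radians off the axis. A picture is of the moment at which its call begins: read the wrist's pose just before it. calibration takes no time and is no camera call; for the wrist camera it gives the pose at the moment of the call.
- ctrl.job_done(): hands the job in, once; it reports no verdict.
Trained networks look in the newest picture that a camera, given by its name, has taken for a name from the list of things; names that differ only in an ending like _2 or _b are one class to them, and where a whole thing is asked for, a point or a joint stands for the part that bears it (a point fixed in the world has none). Each returns a list of dicts, best first, with "p" (0 to 1); they miss things now and then, are a little off and sometimes report something else, mostly with a low value. They report only what shows in the picture. A call takes as long as a camera call. They do not tell look-alikes from the thing itself.
- ctrl.find_in(camera, query): "point" ([column, row] in pixels, amid what is visible of it).
- ctrl.cut_out(camera, query): "region" (480x640 bool, what is visible of it) and "point" ([column, row] in pixels, amid what is visible of it).
The state is a dict: "time_s": time; "joints": joint angles; "qvel": joint speeds; "joint_torque": joint torques, N m; "tcp_pos": TCP position; "eef_rot": TCP orientation; "contact_force": force on the tool from outside, world axes, zero at the start; "torque": the same for the moment, N m; "opening": finger opening in m.
Only numpy, scipy, OpenCV 4.12 (cv2) and the standard library are available. Lean on these libraries where they do the work, as an engineer would, in place of code of your own. Each camera call takes 0.05 s, during which the arm holds its last target. There are 200 camera calls.

### The job

The specimen sled is parked in the middle of its rail. Pull up its red plunger knob, slide the sled towards the red flag to the next hole, and let the pin snap fully home in it; then let go. Feel for the hole gently: never force the pin sideways against the strip, keep the specimen in its tray and leave the flags, the brush and the spatula alone.

Things in the scene. Friction and masses are not known exactly. Their poses are not given: they have to be found in the camera images.
- rail: Grey base plate 200 x 340 x 12 mm fixed on the bench, with two steel guide rods and a brass index strip. Origin: centre of its underside; z up; y is the slide direction (at zero yaw x points away from the robot, y to its left). End blocks reach 34 mm above the bench.
- track (a point): Point fixed to the rail, 40 mm towards +x from its middle, 30 mm above the bench: the height of the top of the 18 mm high brass strip, which runs along y with a 42 mm parking slot in its middle and one 10 mm long hole each side, 70 mm from the slot's centre. The strip was clamped by hand up to 12 mm off along y, unmeasured: each hole's centre is 58 to 82 mm from this point.
- sled (a joint): Position of the sled along the rail's y, in m: 0 in the middle, positive towards +y; stops at -0.098 and +0.098; starts within 4 mm of 0. The sled: aluminium plate 175 (x) x 100 (y) mm, 34 to 44 mm above the bench, 0.7 kg, about 2.5 N of friction (up to 5 N with the pin dragging on the strip); blue tray on the robot's side, plunger at rail x = +40 mm.
- plunger: Spring plunger on the sled: round red knob, 26 mm across, 22 mm high, upright axis. Origin: middle of the knob, straight above the pin, at rail x +40 mm; height above the bench 81 mm with the pin home, 88 mm with the pin resting on the strip, 94 mm pulled fully up. Pull straight up against 6 N (home) to 10 N (up). Freed, it springs down by itself. Under the knob a 12 mm stem.
- boss (a point): Centre of the top of the 20 mm round boss on the sled under the knob, 58 mm above the bench. The 8 mm pin below must rise over 7 mm to clear the strip; in a hole it has 1 mm play each way. To find the hole: let the pin rest on the strip short of it, push the sled or knob slowly sideways until the pin drops in and stops the sled. Over 25 N between pin and strip counts as forcing.
- tray (a point): Centre of the inner floor of the blue tray on the sled (85 x 95 mm outside, walls 3 mm thick, rim 64 mm above the bench), 47 mm above the bench. Rail x = -36 mm.
- specimen: Loose brown lump of sediment with a pale bone in it, 50 x 36 x 29 mm, lying in the blue tray. Origin: centre of its underside.
- flag_red: Loose station marker: 32 mm round steel foot, thin post and red plate 30 x 22 mm, 64 mm high, standing beside the rail on the far side at rail x about +130 mm, level with one of the stations (rail y about +70 or -70 mm). It tells which way to go. Origin: centre of its underside.
- flag_white: The same marker with a white plate, at the other station. Origin: centre of its underside.
- brush: Dusting brush lying on the bench to the left, about 200 mm long. To be left alone.
- spatula: Spatula with a red handle lying on the bench to the right, about 250 mm long. To be left alone.
Things that resemble listed ones, but are neither listed nor needed, are in the scene too. There is more than one size of the specimen; the one meant has the size given above.

How it is judged:
On the way, in this order (a step that is already met when the one before it is completed fails the run):
1. the plunger is pulled up so that its pin clears the strip (z of plunger in the frame of rail above 0.0885 m), for 0.05 s.
2. the sled is moved off its parking place towards the red flag (((y of flag_red in the frame of rail above 0 m and value of joint sled between 0.035 and 0.1 m) or (y of flag_red in the frame of rail below 0 m and value of joint sled between -0.1 and -0.035 m))), for 0.1 s.
3. the pin is home in the next hole on the red flag's side (((y of flag_red in the frame of rail above 0 m and value of joint sled between 0.056 and 0.084 m) or (y of flag_red in the frame of rail below 0 m and value of joint sled between -0.084 and -0.056 m)) and z of plunger in the frame of rail below 0.0835 m), for 0.3 s.
At the end, for the whole second after the job is handed in: The sled stands still at the station on the red flag's side (56 to 84 mm from the rail's middle) with the pin home in the hole (knob within 2.5 mm of its lowest position), and the specimen lies upright and still in the tray, within 45 mm of its centre (all of step 3 and velocity of joint sled between -0.005 and 0.005 m/s and horizontal distance between specimen and tray below 0.045 m and angle between specimen's own z axis and vertical below 0.3 rad and linear speed of specimen below 0.02 m/s); the robot touches nothing.
It fails at once if the pin is forced against the strip with more than 25 N (contact force between plunger and rail above 25 N).
It fails at once if the specimen is tipped over or leaves the tray (angle between specimen's own z axis and vertical above 0.6 rad or horizontal distance between specimen and tray above 0.06 m).
It fails at once if a flag is shifted by more than 20 mm (distance of any of flag_red, flag_white from where it was at the start of the episode above 0.02 m).
It fails at once if the brush or the spatula is shifted by more than 20 mm (distance of any of brush, spatula from where it was at the start of the episode above 0.02 m).
It also fails if it takes over 40 s, if anything falls off the work surface, if the arm or the gripper's body presses on something with over 40 N, if the wrist force passes 120 N, or if a joint passes its speed limit or range.

## Working session

There is one attempt and no reset: what is moved stays moved. The work goes in short steps, Python scripts to look and compute and a tool call to move; the robot and the scene stay as the last step left them, time stands still between calls to the robot, and variables do not carry over. Pictures are saved under pics/ and viewed, about 8 in all and at most 12, crops included, and the job is handed in when it is done.

Besides the shell and the picture viewer there is one more tool, called in YAML: its name, and indented under it one key for each argument. servo_tool: Moves the arm, as the interface text tells. Its arguments: {"type":"object","properties":{"hand":{"type":"array"},"translation":{"type":"array"},"roll":{"type":"array"},"newtons":{"type":"number"}},"required":["hand","translation","roll"]}

```bash
mkdir -p pics; cat > h.py <<'E'
import numpy as np, cv2
from scipy.spatial.transform import Rotation as R
from rig import ctrl
def rot(c):
    o=np.array(c["orientation"],float)
    return o if o.shape==(3,3) else (R.from_rotvec(o).as_matrix() if o.size==3 else R.from_quat(o).as_matrix())
def pt(c,d,uv):
    u,v=uv; z=d[int(round(v)),int(round(u))]
    return rot(c)@np.array([(u-c["cx"])/c["fx"]*z,(v-c["cy"])/c["fy"]*z,z])+np.array(c["position"])
def cloud(c,d,m):
    v,u=np.nonzero(m&(d>0)); z=d[v,u]
    return np.stack([(u-c["cx"])/c["fx"]*z,(v-c["cy"])/c["fy"]*z,z],1)@rot(c).T+np.array(c["position"])
E
python3 - <<'E'
from h import *
s=ctrl.sense();print(s)
for n in("top","scene"):
    c=ctrl.calibration(n);print(n,c)
    p,d=ctrl.capture(n);cv2.imwrite(f"pics/{n}0.png",p);np.save(f"{n}.npy",d)
    for q in("plunger","flag_red","flag_white","rail","sled","tray"):
        for r in ctrl.cut_out(n,q)[:3]:
            P=cloud(c,d,r["region"]);print(q,round(r["p"],2),np.round(r["point"]),np.round(np.median(P,0),3) if len(P) else None, np.round(np.percentile(P,98,axis=0),3) if len(P) else None)
E
```

```text
{'time_s': 0.0, 'joints': array([ 1.58670605e+00,  4.08520041e-02,  8.38217378e-02, -4.93501356e-04,
       -1.61550365e+00, -3.33691985e-01]), 'qvel': array([ 0.0002025 ,  0.00077492,  0.00097647,  0.00054152, -0.0016136 ,
       -0.0004372 ]), 'joint_torque': array([-2.69669617e-04, -3.68200171e+01,  3.47417164e+01,  6.93249911e+00,
       -5.46336421e-03, -1.10090284e-05]), 'tcp_pos': array([0.18728969, 0.56967647, 0.23025626]), 'eef_rot': array([ 3.10025022e+00, -4.96755647e-01, -2.87803496e-04]), 'contact_force': array([ 0.79891042, -0.23133979,  0.22642159]), 'torque': array([-0.02550883,  0.01927063, -0.01401458]), 'opening': 0.08499992459389502}
top {'fx': 484.4656406492644, 'fy': 484.4656406492644, 'cx': 320.01526754679116, 'cy': 234.68820020537896, 'position': array([ 0.35075052, -0.01475056,  1.12823234]), 'orientation': array([-2.11408605,  2.14043171, -0.15180741])}
plunger 0.55 [293. 236.] [0.517 0.058 0.092] [0.527 0.068 0.096]
plunger 0.45 [297. 255.] [0.483 0.056 0.046] [0.561 0.104 0.092]
flag_red 0.75 [325. 201.] [ 0.609 -0.012  0.007] [0.617 0.004 0.066]
flag_whit
[... 279 characters left out ...]
': 598.5337501190895, 'cx': 317.924035488918, 'cy': 243.1223040024221, 'position': array([1.16379164, 0.12037033, 1.15799283]), 'orientation': array([-1.76956236, -2.09115218,  0.58136072])}
plunger 0.53 [344. 243.] [0.527 0.057 0.089] [0.535 0.069 0.095]
flag_red 0.51 [304. 291.] [ 0.617 -0.012  0.007] [0.63  0.002 0.065]
flag_white 0.8 [366. 299.] [0.612 0.127 0.007] [0.624 0.14  0.066]
rail 0.8 [342. 249.] [0.502 0.061 0.022] [0.581 0.218 0.063]
rail 0.21 [343. 241.] [0.502 0.058 0.045] [0.569 0.104 0.09 ]
sled 0.65 [342. 244.] [0.504 0.057 0.045] [0.569 0.104 0.09 ]
tray 0.84 [344. 244.] [0.502 0.058 0.045] [0.569 0.104 0.09 ]
tray 0.46 [348. 219.] [0.449 0.057 0.065] [0.466 0.075 0.076]
```

```bash
python3 - <<'E'
from h import *
a=cv2.imread("pics/top0.png")[150:330,210:410];b=cv2.imread("pics/scene0.png")[150:330,240:440]
cv2.imwrite("pics/c0.png",cv2.resize(np.hstack([a,b]),(800,360),interpolation=cv2.INTER_CUBIC))
# rail yaw from base plate corners: points z 5..40mm excluding; use top clouds
for n in("top","scene"):
    c=ctrl.calibration(n);d=np.load(n+".npy")
    P=cloud(c,d,np.ones(d.shape,bool))
    for lo,hi in((.008,.016),(.04,.048),(.088,.1)):
        m=(P[:,2]>lo)&(P[:,2]<hi)&(abs(P[:,0]-.49)<.14)&(abs(P[:,1]-.057)<.2)
        if m.sum()>20:
            print(n,lo,m.sum(),np.round(cv2.minAreaRect(P[m,:2].astype(np.float32)*1000)[0],1),cv2.minAreaRect(P[m,:2].astype(np.float32)*1000)[1:])
E
```

```text
top 0.008 5805 [501.2  60.5] ((247.2008514404297, 344.9692077636719), 1.9052602052688599)
top 0.04 2246 [498.8  97.8] ((219.07266235351562, 246.630126953125), 0.6050657629966736)
top 0.088 109 [517.5  58.3] ((23.93100357055664, 24.80941390991211), 42.42920684814453)
scene 0.008 4857 [504.5  56.3] ((246.8232879638672, 339.359130859375), 1.8899410963058472)
scene 0.04 1939 [514.8  94. ] ((210.79226684570312, 240.94155883789062), 81.67341613769531)
scene 0.088 96 [522.5  56.4] ((24.56411361694336, 23.069400787353516), 12.703797340393066)
```

View pics/c0.png

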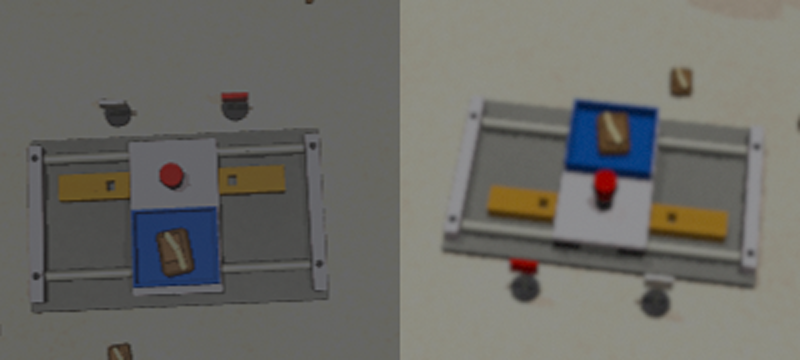

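The crop shows the red flag foot at (235,105) and the white one at (117,110), so red is on the rail's -y side. Both strip holes are visible, at top-camera pixels about (265,243) and (326,240), with the knob at (295,237). The meant specimen lies in the blue tray.

```bash
cat >> h.py <<'E'
def onplane(c,uv,h):
    r=rot(c)@np.array([(uv[0]-c["cx"])/c["fx"],(uv[1]-c["cy"])/c["fy"],1]);p=np.array(c["position"]);return p+r*(h-p[2])/r[2]
def totool(target):
    s=ctrl.sense();M=R.from_rotvec(s["eef_rot"]).as_matrix();return M.T@(np.array(target)-s["tcp_pos"])*1000
E
python3 - <<'E'
from h import *
for n in("top","scene"):
    c=ctrl.calibration(n);im=cv2.imread(f"pics/{n}0.png").astype(int);d=np.load(n+".npy")
    P=cloud(c,d,d>0); 
    uv=np.argwhere(d>0)
    B,G,Rr=[im[uv[:,0],uv[:,1],i] for i in range(3)]
    m=(Rr>1.8*G)&(Rr>1.8*B)&(P[:,2]>.085)&(abs(P[:,0]-.52)<.05)&(abs(P[:,1]-.057)<.05)
    top=P[m&(P[:,2]>P[m][:,2].max()-.006)]
    print(n,"knob",m.sum(),cv2.minEnclosingCircle(top[:,:2].astype(np.float32)*1000),top[:,2].mean())
    # strip pixels (yellow)
    m=(Rr>1.6*B)&(G>1.3*B)&(abs(P[:,2]-.03)<.006)&(abs(P[:,0]-.52)<.04)&(abs(P[:,1]-.057)<.17)
    Q=P[m];print("strip",m.sum(),cv2.minAreaRect(Q[:,:2].astype(np.float32)*1000),Q[:,2].mean())
    # holes: dark spots inside strip
    mask=np.zeros(d.shape,np.uint8);mask[uv[m][:,0],uv[m][:,1]]=1
    k,h=cv2.findContours(mask,cv2.RETR_CCOMP,cv2.CHAIN_APPROX_NONE)
    for i,kk in enumerate(k):
        if h[0][i][3]>=0 and len(kk)>6:
            M=cv2.moments(kk);print("hole",len(kk),M["m10"]/M["m00"],M["m01"]/M["m00"],onplane(c,(M["m10"]/M["m00"],M["m01"]/M["m00"]),.03))
print(totool([.52,.057,.2]))
E
```

```text
top knob 99 ((516.0774536132812, 59.42322540283203), 12.251458168029785) 0.0927973837798565
strip 841 ((517.6298828125, 63.012367248535156), (30.758920669555664, 258.0605773925781), 1.8868461847305298) 0.02999700206492401
hole 19 265.6549707602339 241.9766081871345 [0.51595673 0.1316915  0.03      ]
hole 18 326.0 239.78494623655914 [ 0.51912256 -0.00700139  0.03      ]
scene knob 108 ((522.827392578125, 58.17844772338867), 11.339165687561035) 0.09400554686060722
strip 895 ((521.8017578125, 61.03656768798828), (35.41367721557617, 258.710205078125), 2.038290023803711) 0.02857599975541373
hole 16 375.0 259.2933333333333 [0.52071425 0.13091039 0.03      ]
hole 16 310.7101449275362 251.68115942028982 [ 0.5247834  -0.00929499  0.03      ]
[476.18607477 383.33088995  31.29741186]
```

servo_tool:
  hand: [0, 0, 0]
  translation:
    - [0, 0, 0]
    - [0, 0, 0]
    - [0, 0, 0]
  roll: [-0.17, -0.17, 0]

```text
time_s: 1.08
tcp_pos: [0.1875, 0.5699, 0.2313]
eef_rot: [3.141, 0.033, -0.0]
contact_force: [-0.2, 0.2, -0.2]
opening: 0.0852
```

servo_tool:
  hand: [0, 0, 0, 0, 0]
  translation:
    - [32, 51, 0]
    - [32, 51, 0]
    - [32, 51, 0]
    - [32, 51, 0]
    - [32, 51, 0]
  roll: [-0.012, 0, 0, 0, 0]

```text
time_s: 1.7
tcp_pos: [0.3562, 0.3185, 0.2316]
eef_rot: [-3.14, -0.048, -0.001]
contact_force: [0.9, -0.2, -0.3]
opening: 0.0854
```

servo_tool:
  hand: [0, 0, 0, 0, 0]
  translation:
    - [32, 51, 0]
    - [32, 51, 0]
    - [32, 51, 0]
    - [32, 51, 0]
    - [0, 0, 0]
  roll: [0, 0, 0, 0, 0]

```text
time_s: 2.33
tcp_pos: [0.4917, 0.1172, 0.231]
eef_rot: [3.14, 0.038, -0.001]
contact_force: [-0.6, -0.6, -0.8]
opening: 0.0853
```

```bash
python3 - <<'E'
from h import *
s=ctrl.sense();c=ctrl.calibration("wrist");p,d=ctrl.capture("wrist");print(s["tcp_pos"],s["eef_rot"],s["joints"],c)
cv2.imwrite("pics/w1.png",p);np.save("w.npy",d)
for q in("plunger","boss"):
    for r in ctrl.cut_out("wrist",q)[:3]:
        v,u=np.nonzero(r["region"]); print(q,r["p"],r["point"],u.min(),u.max(),v.min(),v.max())
        x=u-c["cx"];y=v-c["cy"];rr=np.hypot(x,y)+1e-9;t=rr/c["fx"];z=d[v,u]
        P=np.stack([x/rr*np.tan(t)*z,y/rr*np.tan(t)*z,z],1)@rot(c).T+c["position"]
        T=P[P[:,2]>np.percentile(P[:,2],90)-.004];print(cv2.minEnclosingCircle(T[:,:2].astype(np.float32)*1000),T[:,2].mean(),len(T))
E
```

```text
[0.49167993 0.11720036 0.23104493] [ 3.14031476e+00  3.79268504e-02 -7.43806459e-04] [ 6.33713581e-01 -2.12781902e-01 -1.52988885e-01  5.77795338e-04
 -1.63158518e+00  9.61271194e-01] {'fx': 371.64829954431775, 'fy': 371.64829954431775, 'cx': 312.89817580099395, 'cy': 237.97374385375784, 'position': array([0.56355174, 0.12049309, 0.37333289]), 'orientation': array([ 2.09397081, -2.04243746, -0.28792108])}
plunger 0.98 [386.8, 191.0] 369 404 173 208
((537.8914794921875, 85.37964630126953), 43.4903564453125) 0.09188774245654846 788
boss 0.6 [376.9, 214.4] 321 432 130 314
((483.9908447265625, 67.2737045288086), 95.71966552734375) 0.08124457605334369 2553
```

View pics/w1.png

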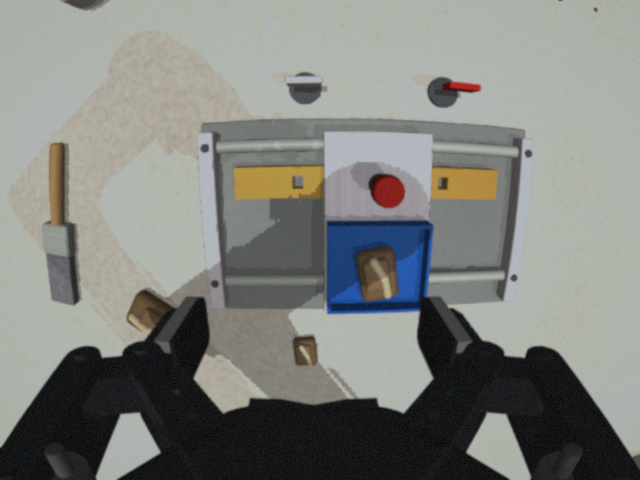

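The wrist picture shows the knob at (388,190) and the -y (red side) hole at (443,184). The path down is free.

servo_tool:
  hand: [0, 0, 0, 0]
  translation:
    - [13, 30, 20]
    - [13, 30, 30]
    - [0, 0, 30]
    - [0, 0, 0]
  roll: [-0.008, 0, 0, 0]

```text
time_s: 2.98
tcp_pos: [0.5171, 0.0624, 0.1491]
eef_rot: [3.14, 0.067, -0.007]
contact_force: [0.5, 0.3, 0.5]
opening: 0.0854
```

```bash
cat > w.py <<'E'
from h import *
import sys
s=ctrl.sense();c=ctrl.calibration("wrist");p,d=ctrl.capture("wrist");print(s["tcp_pos"],s["eef_rot"])
cv2.imwrite("pics/%s.png"%sys.argv[1],p)
v,u=np.nonzero(d>0);x=u-c["cx"];y=v-c["cy"];rr=np.hypot(x,y)+1e-9;t=rr/c["fx"];z=d[v,u]
P=np.stack([x/rr*np.tan(t)*z,y/rr*np.tan(t)*z,z],1)@rot(c).T+c["position"]
im=p.astype(int)[v,u];m=(im[:,2]>1.8*im[:,1])&(im[:,2]>1.8*im[:,0])&(abs(P[:,0]-.52)<.05)&(abs(P[:,1]-.04)<.12)&(P[:,2]>.07)
Q=P[m];zt=np.percentile(Q[:,2],80);T=Q[Q[:,2]>zt-.003]
print("knob",cv2.minEnclosingCircle(T[:,:2].astype(np.float32)*1000),zt,len(T))
m=(im[:,2]>1.5*im[:,0])&(im[:,1]>1.25*im[:,0])&(abs(P[:,2]-.03)<.006)&(abs(P[:,0]-.52)<.05)&(abs(P[:,1]-.057)<.17)
mask=np.zeros(d.shape,np.uint8);mask[v[m],u[m]]=1
k,h=cv2.findContours(mask,cv2.RETR_CCOMP,cv2.CHAIN_APPROX_NONE)
for i,kk in enumerate(k):
    if h[0][i][3]>=0 and len(kk)>8:
        r=kk[:,0,:];print("hole",len(kk),r.mean(0),end=" ")
        x,y=r.mean(0)-[c["cx"],c["cy"]];q=np.hypot(x,y);a=rot(c)@[x/q*np.tan(q/c["fx"]),y/q*np.tan(q/c["fx"]),1];pp=c["position"];print(pp+a*(.03-pp[2])/a[2])
E
python3 w.py w2
```

```text
[0.51712801 0.06244137 0.14905432] [ 3.13951149  0.06732619 -0.00666003]
knob ((522.2192993164062, 77.1865234375), 29.754009246826172) 0.09202128892941441 1422
hole 49 [406.59183673 228.18367347] [ 0.52354718 -0.00588059  0.03      ]
hole 50 [220.04 226.96] [0.51847931 0.13242769 0.03      ]
```

View pics/w2.png

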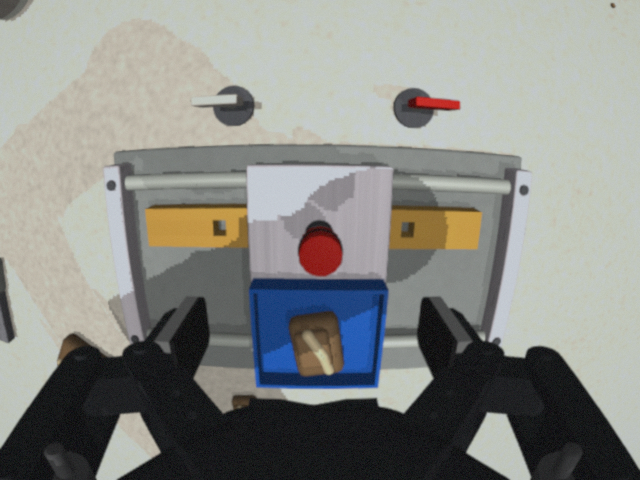

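The knob top is at about (320,254), between the jaws, and the red-side hole is at (407,228). I'll refine the knob position.

```bash
sed -i 's/print("knob".*/T=T[(abs(T-np.median(T,0))<.016).all(1)];print("knob",cv2.minEnclosingCircle(T[:,:2].astype(np.float32)*1000),np.median(T,0),zt,len(T))/' w.py; python3 w.py w3; python3 -c "
from h import *
print(totool([.52,.0605,.063]),R.from_rotvec(ctrl.sense()['eef_rot']).as_matrix())"
```

```text
[0.51814488 0.06263964 0.15137304] [ 3.14002457e+00  6.82046512e-02 -1.20568458e-03]
knob ((521.0264282226562, 59.451412200927734), 12.703962326049805) [0.52146836 0.05973268 0.09154119] 0.09202588110212052 1384
hole 50 [405.9 229.1] [ 0.52371476 -0.00583169  0.03      ]
hole 49 [220.85714286 227.79591837] [0.51862265 0.13260479 0.03      ]
[ 0.9327667   2.2555527  89.73116947] [[ 9.99046770e-01  4.36263658e-02  1.51377015e-03]
 [ 4.36267267e-02 -9.99047880e-01 -2.06166895e-04]
 [ 1.50333454e-03  2.72011207e-04 -9.99998833e-01]]
```

servo_tool:
  hand: [0, 0, 0, 0]
  translation:
    - [3, 3, 40]
    - [0, 0, 40]
    - [0, 0, 10]
    - [0, 0, 0]
  roll: [0, 0, 0, 0]

```text
time_s: 3.58
tcp_pos: [0.5225, 0.0593, 0.063]
eef_rot: [3.141, 0.068, 0.003]
contact_force: [-0.2, -0.0, -0.0]
opening: 0.0852
```

servo_tool:
  hand: [0.5, 0.7, 0.75, 0.8, 0.8]
  translation:
    - [0, 0, 0]
    - [0, 0, 0]
    - [0, 0, 0]
    - [0, 0, 0]
    - [0, 0, 0]
  roll: [0, 0, 0, 0, 0]
  newtons: 30

```text
time_s: 4.2
tcp_pos: [0.5221, 0.0588, 0.062]
eef_rot: [3.141, 0.066, 0.001]
contact_force: [-1.9, -0.2, 4.4]
opening: 0.0248
```

servo_tool:
  hand: [1, 1, 1, 1, 1]
  translation:
    - [0, 0, 0]
    - [0, 0, -4]
    - [0, 0, -4]
    - [0, 0, -3]
    - [0, 0, 0]
  roll: [0, 0, 0, 0, 0]
  newtons: 50

```text
time_s: 4.82
tcp_pos: [0.5219, 0.0588, 0.0706]
eef_rot: [-3.141, -0.066, 0.0]
contact_force: [8.1, -1.1, -8.9]
opening: 0.0248
```

```bash
python3 w.py w4; python3 -c "
from h import *
s=ctrl.sense();print(s['contact_force'],s['opening'],s['tcp_pos'])
p=cv2.imread('pics/w4.png');cv2.imwrite('pics/w4c.png',p[150:450,150:500])"
```

```text
[0.52193164 0.05881702 0.07059561] [-3.14074562e+00 -6.56189417e-02  3.90328015e-04]
knob ((520.411376953125, 59.91700744628906), 13.387852668762207) [0.52207552 0.06009962 0.09984222] 0.10022642487252806 3345
hole 56 [432.07142857 273.42857143] [ 0.52348487 -0.00525781  0.03      ]
hole 57 [182.38596491 270.71929825] [0.5190969  0.13183523 0.03      ]
[ 7.69695539 -0.86097937 -8.94127483] 0.024373666096702145 [0.52193966 0.05880904 0.0704888 ]
```

View pics/w4c.png

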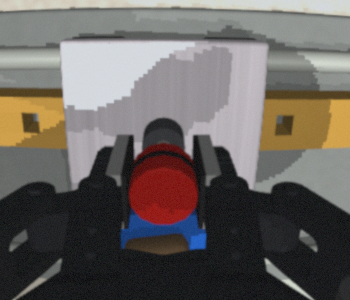

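The knob is gripped and its top has risen 8 mm, to 0.100. I'll lift a little more, ease the x preload, then slide.

servo_tool:
  hand: [1, 1, 1, 1, 1]
  translation:
    - [1, 0, -2]
    - [1, 0, 0]
    - [0, 0, 0]
    - [0, 5, 0]
    - [0, 10, 0]
  roll: [0, 0, 0, 0, 0]

```text
time_s: 5.5
tcp_pos: [0.5225, 0.0443, 0.0726]
eef_rot: [-3.14, -0.067, 0.007]
contact_force: [-5.7, 2.5, -10.0]
opening: 0.0247
```

```bash
python3 w.py w5
```

```text
[0.52251457 0.04432608 0.07260358] [-3.14030569 -0.06710516  0.00743424]
knob ((520.8794555664062, 45.62554168701172), 13.36683177947998) [0.52257828 0.04563237 0.1018259 ] 0.10220281042849397 3323
hole 56 [160.39285714 268.58928571] [0.51896699 0.13161378 0.03      ]
```

servo_tool:
  hand: [1, 1, 1, 1, 1]
  translation:
    - [-0.6, 11, 0]
    - [0, 11, 0]
    - [0, 11, 0]
    - [0, 8, 0]
    - [0, 0, 0]
  roll: [0, 0, 0, 0, 0]

```text
time_s: 6.18
tcp_pos: [0.5239, 0.0019, 0.0731]
eef_rot: [3.14, 0.065, -0.007]
contact_force: [-5.1, -1.8, -10.3]
opening: 0.0246
```

```bash
python3 w.py w6
```

```text
[0.52391499 0.00191533 0.07307305] [ 3.13968671  0.06464952 -0.00669892]
knob ((522.38037109375, 2.934800386428833), 13.308990478515625) [0.52394353 0.00317812 0.1023114 ] 0.10271483516066028 3309
hole 47 [ 99.40425532 266.61702128] [0.51874955 0.13127782 0.03      ]
```

servo_tool:
  hand: [1, 1, 1, 0.62, 0.62]
  translation:
    - [0, 0, 3]
    - [0, 0, 2]
    - [0, 0, 0]
    - [0, 0, 0]
    - [0, 0, 0]
  roll: [0, 0, 0, 0, 0]

```text
time_s: 6.85
tcp_pos: [0.5273, 0.003, 0.0716]
eef_rot: [-3.141, -0.067, -0.007]
contact_force: [0.5, -0.1, 0.5]
opening: 0.0326
```

```bash
python3 w.py w7
```

```text
[0.52725089 0.0030463  0.07155718] [-3.14086978 -0.06683699 -0.00740001]
knob ((522.5527954101562, 3.0266966819763184), 12.93859577178955) [0.52384743 0.00322794 0.09832141] 0.09869650925243142 3092
hole 46 [100.89130435 272.56521739] [0.51909511 0.13104252 0.03      ]
```

servo_tool:
  hand: [0.62, 0.62, 0.62, 0.62, 0.62]
  translation:
    - [-4, 0, 6]
    - [0, 2, 0]
    - [0, 1, 0]
    - [0, 1, 0]
    - [0, 1, 0]
  roll: [0, 0, 0, 0, 0]

```text
time_s: 7.52
tcp_pos: [0.5219, -0.0017, 0.0634]
eef_rot: [-3.14, -0.067, -0.001]
contact_force: [-1.7, 5.7, 1.4]
opening: 0.0325
```

servo_tool:
  hand: [0.62, 0.62, 0.62, 0.62, 0.62]
  translation:
    - [0, 1, 0]
    - [0, 1, 0]
    - [0, 1, 0]
    - [0, 1, 0]
    - [0, 0, 0]
  roll: [0, 0, 0, 0, 0]

```text
time_s: 8.15
tcp_pos: [0.522, -0.0046, 0.0634]
eef_rot: [-3.138, -0.068, -0.001]
contact_force: [-1.7, 7.6, 1.0]
opening: 0.0327
```

```bash
python3 w.py w8
```

```text
[ 0.52201638 -0.00464424  0.06338812] [-3.13828719e+00 -6.75545394e-02 -7.36676378e-04]
knob ((522.4819946289062, 0.17903782427310944), 13.297459602355957) [5.24021444e-01 2.18502840e-05 9.82303186e-02] 0.09860744891778904 3604
hole 47 [ 83.19148936 267.14893617] [0.51941339 0.1307337  0.03      ]
```

servo_tool:
  hand: [0.62, 0.62, 0.62, 0.62, 0.62]
  translation:
    - [0, 0.8, 0]
    - [0, 0.8, 0]
    - [0, 0.8, 0]
    - [0, 0.8, 0]
    - [0, 0.8, 0]
  roll: [0, 0, 0, 0, 0]

```text
time_s: 8.82
tcp_pos: [0.5221, -0.0087, 0.0631]
eef_rot: [-3.138, -0.067, -0.0]
contact_force: [-1.1, 6.5, -0.4]
opening: 0.0325
```

```bash
python3 w.py w9
```

```text
[ 0.5221099  -0.00872883  0.0630849 ] [-3.13844382e+00 -6.74701812e-02 -2.73310227e-04]
knob ((522.6709594726562, -3.8254544734954834), 13.111021995544434) [ 0.52418561 -0.00401247  0.09790679] 0.0982934887875529 3596
hole 45 [ 77.73333333 267.31111111] [0.51920851 0.13069795 0.03      ]
```

servo_tool:
  hand: [0.62, 0.62, 0.62, 0.62]
  translation:
    - [0, 0.7, 0]
    - [0, 0.7, 0]
    - [0, 0.7, 0]
    - [0, 0, 0]
  roll: [0, 0, 0, 0]

```text
time_s: 9.38
tcp_pos: [0.5221, -0.0123, 0.0631]
eef_rot: [-3.141, -0.066, 0.001]
contact_force: [0.3, 2.9, -2.4]
opening: 0.0326
```

```bash
python3 w.py w10
```

```text
[ 0.5220695  -0.01234713  0.06306315] [-3.14085078e+00 -6.59813001e-02  5.53131386e-04]
knob ((522.5172119140625, -7.725760459899902), 13.374785423278809) [ 0.5241233  -0.00768288  0.09151096] 0.09188554203944767 3376
hole 45 [ 72.24444444 266.84444444] [0.51939066 0.13097321 0.03      ]
```

The knob top fell from 0.098 to 0.0919, its height with the pin home. I'll let go and rise.

servo_tool:
  hand: [0.62, 0.4, 0.1, 0, 0]
  translation:
    - [0, -3, 0]
    - [0, -1, 0]
    - [0, 0, 0]
    - [0, 0, 0]
    - [0, 0, 0]
  roll: [0, 0, 0, 0, 0]

```text
time_s: 10.05
tcp_pos: [0.5221, -0.0084, 0.0634]
eef_rot: [3.141, 0.066, 0.0]
contact_force: [1.6, -0.4, -1.4]
opening: 0.0852
```

servo_tool:
  hand: [0, 0, 0, 0]
  translation:
    - [0, 0, -20]
    - [0, 0, -40]
    - [0, 0, -40]
    - [0, 0, 0]
  roll: [0, 0, 0, 0]

```text
time_s: 10.55
tcp_pos: [0.5238, -0.0083, 0.1675]
eef_rot: [-3.14, -0.066, -0.011]
contact_force: [-0.7, 0.6, -0.5]
opening: 0.0854
```

```bash
python3 w.py w11
```

```text
[ 0.5237581  -0.00825326  0.16747584] [-3.14010565 -0.06629891 -0.01065807]
knob ((523.4354248046875, -7.701238632202148), 12.692785263061523) [ 0.52378402 -0.0077338   0.09154192] 0.09202149723507297 1196
hole 39 [146.33333333 227.33333333] [0.51893479 0.13176022 0.03      ]
```

View pics/w11.png

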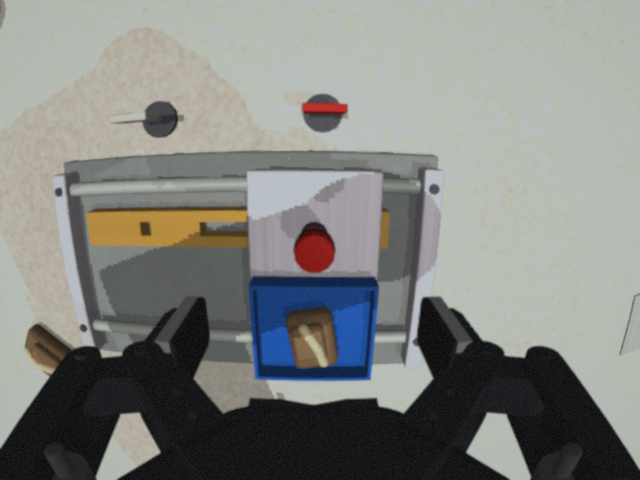

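The sled now stands level with the red flag: knob at (315,250), flag foot at (323,113). The knob top is at 0.092, as it was when parked with the pin home. The specimen lies in the tray at (313,340) and nothing touches the robot.

```bash
python3 -c "
from rig import ctrl
ctrl.job_done()"
```

```text
the job is handed in; nothing more can be done
```

The sled is at the red flag's station with its pin home in the hole, and I have handed the job in; it reported no verdict. I gripped the knob and pulled it up about 10 mm. Then I slid the sled some 57 mm towards the red flag (rail -y), let the pin rest on the strip and nudged the knob until the pin dropped in.

- **Pin:** The last wrist picture has the knob top at 0.0920 m, the same as with the pin home at the start; on the strip it was at about 0.0985 m.
- **Sled position:** The knob travelled about 67 mm from its parked place. The wrist camera had put the hole at about 65.5 mm, the top camera at 66.4 mm and the scene camera at 67.5 mm, so they differ by up to 2 mm.
- **Forces:** The highest sideways force I read was 7.6 N while feeling for the hole, against the 25 N limit. An 8 N sideways preload showed while I was pulling the knob up, and I mostly eased it out before sliding. I read forces only at the end of each move.
- **Surroundings:** The specimen lies in the tray, the flags look undisturbed, and the gripper is open and clear, about 10 cm above where it let go. The brush and spatula were out of view in the last picture; the arm did no work near them.

The robot's clock stood at about 10.6 s of the 40 s allowed. No check failed.

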